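Unlock the curing lamp and hold it over the filled tooth

TASK

The curing lamp is locked in its charging stand: take the fork key from its pocket, turn the stand's lock screw a quarter turn clockwise with it (never with the fingers), and put the key down, back in its pocket or anywhere on the table. Then draw the lamp out of its sleeve, turn it level with its lens facing straight down, and hold it centred about 3 cm above the tooth in the plaster block. The program finishes while still holding the lamp there, steady and touching nothing but the gripper; leave the other things on the table where they are.

Things in the scene. Friction and masses are not known exactly. Their poses are not given: they have to be found in the camera images.
- lamp: Loose wand, 0.17 kg, 45 deg butt down in the stand. x: butt to head, z: away from the lens side; origin on the axis at the butt. Aluminium body 24 x 24 mm, x = 0 to 165; collar at x = 60 to 68 out to y = +/-25, z = +/-12; neck 12 thick to x = 210; round head there, 18 wide, z = +8 to -22, lens at its lower end. Grip the flat y sides at x = 100 to 150 (centre of mass near x = 95).
- lens (a point): Centre of the lamp's lens, at (210, 0, -22) mm in the lamp's frame; the lens looks along the lamp's -z.
- stand: White charging stand, fixed. Origin under its plate (150 x 130 x 20 mm, centred at y = 10). Sleeve, 27 mm square inside, 5 mm walls, rises at 45 deg to its +x round the lamp's first 55 mm; lamp butt at (-30, 0, 38); a 14 mm wide tongue lies under the lamp to 110 mm along it. The lamp comes out along its own x, 60 mm or more. Lock post, 22 thick, 98 tall, at x = 10, y = 42.
- lock (a joint): Lock screw on a vertical axis. 0 = locked: its blade lies over the lamp's +y collar ear and the lamp cannot be drawn. Grows clockwise seen from above, stop at 1.75 rad; fully open from 1.3. Starts at 0 to 0.15; stiff (0.04 N m), stays where it is left.
- lock_head (a point): Top of the screw's head, on its axis, 116 mm above the table. The head is an upright bar 24 long, 6 thick, 12 mm tall on a 22 mm round flange (top at 104 mm). The frame turns with the screw: bar along y, z up. The blade, 12 wide, 6 thick, level with the flange, points along -y to 28 mm from the axis.
- key: Fork key, 0.07 kg, loose, upright in its pocket. Origin at the fork's lower end, middle; z up. Two prongs, 18 mm along x, 5 thick, gap 10 mm in y, 11 deep, straddle the lock's bar (key x along the bar, either way round). Cross piece 22 x 20 at z = 11 to 17, stem 12 thick, white flat handle 34 in x, 12 in y, z = 40 to 72 mm: grip it across its y sides.
- key_holder: White open box fixed to the table, 37 (x) x 34 (y) x 22 mm tall, origin under its centre: the key's pocket, 27 x 24 mm inside, floor 5 mm above the table.
- model: Plaster block 60 x 60 x 40 mm, fixed to the table, origin under its centre, with one white tooth 15 mm wide and 10 mm tall in the middle of its top. (A plain plaster block without a tooth is a bystander.)
- tooth (a point): Centre of the tooth's top, 50 mm above the table.
- spare_block: Bystander: plain plaster block 55 x 55 x 35 mm, origin under its centre.
- dropper: Bystander: dropper bottle, 26 mm wide, 55 mm tall, origin under its centre.
- vial: Bystander: small glass jar, 32 mm wide, 60 mm tall, origin under its centre.
- dappen: Bystander: small clear cup, 48 mm wide, 30 mm tall, origin under its centre.
- tin: Bystander: low round steel tin, 56 mm wide, 30 mm tall, origin under its centre.
Things that resemble listed ones, but are neither listed nor needed, are in the scene too. Leave any purple or red look-alike of the key alone. Of the things that look like the lamp, the larger one is meant.

How it is judged:
By the outcome, as a careful person would: the job done as asked, in the order asked, and still so for the second after the job is handed in, while the arm keeps its last pose, push and grip.
It also fails if it takes over 72 s, if anything falls off the work surface, if the arm or the gripper's body presses on something with over 40 N, if the wrist force passes 120 N, or if a joint passes its speed limit or range.

ROBOT

A 6-joint arm with a two-finger parallel gripper is mounted at the origin on the work surface. World frame = base frame: x ahead of the robot, y to its left, z up, the work surface at z = 0. Lengths are in mm, angles in degrees, forces in N, time in s.
With the tool pointing down it reaches from about 350 to 850 mm from the base axis. Payload 8.1 kg.
Tool frame: the origin (TCP) lies midway between the tips of the shut fingers; the grasp point (between the pads) lies behind it (ctrl.pinch_z is the y of the grasp point in the tool frame, in mm); y points along the fingers, x is the direction in which the jaws open and shut, and the axes are right-handed (so a half turn about y gives the same grasp; the last joint's range is limited). The gripper opens to 85 mm and grips with 20 to 120 N. Pads are 22 mm wide; open, the fingers measure 114 mm over their backs; the gripper's body (76 mm by 85 mm) begins 54 mm behind the grasp point. The pads swing forward as they close: fully open they stand 13 mm farther back than shut.
Start: joints at [60.31, 7.471, 85.268, -0, 87.261, -4.893], TCP at [251.628, 544.691, 231.292] pointing down, gripper open.
Joint ranges: [-169.43, 169.43], [-51.17, 129.36], [1.28, 143.12], [-76.62, 256.62], [0, 156.53], [-152.29, 152.29]. Speed limits (degrees/s): [136.94, 136.94, 159.86, 180, 180, 180].

INTERFACE

Orientations are given as [roll, pitch, yaw] about the fixed x, y, z axes, in that order (R = Rz(yaw) Ry(pitch) Rx(roll)).
In Python, from plant import ctrl gives the robot as it stands. The module is installed in compiled form; this text tells all that it offers.
- The arm moves only by the tool servo_tool, never from a script. Its argument "motion" is a list of rows, each an object with "xyz": the shift along the world's x, y, z in units of 40 mm (1.0 is 40 mm), a list of three; "spin": the turn about the world's z in units of 6 degrees (1.0 is 6 degrees); "hand": the opening, from 0 (shut) to 1 (fully open). A call has 1 to 10 rows; each row is the pose to reach, as a shift and turn from the pose commanded when the call began; what a row does not reach only later rows make up. A row lasts 1/8 s, in which the tool goes at most 62.5 mm and 10.7 degrees, less where a joint would pass 70% of its speed; a pose out of reach is approached as far as the arm can. A call with a gripper value outside its range is refused whole. The fingers move at their own pace and stop on an object; the grip force is fixed at half the most. Time passes only in rows, so rows that repeat a pose let the fingers close. It gives the time, the measured TCP pose, the force and the opening at its end, in the units of the state.
- ctrl.state(): the state, without advancing time (a new reading comes with each control period).
- ctrl.get_image(name): name is "scene" or "top"; returns the picture (480x640x3 uint8, red, green, blue); there is no depth.
- ctrl.calibration(name): a dict with "K" (3x3 intrinsics, pixels), "cam_to_world" (4x4, takes a point from camera to world coordinates). Camera axes: x right, y down, z forward; pixel columns grow to the right and rows downward; lengths in mm; the calibration is good to about 2 mm. A picture is of the moment at which its call begins. calibration takes no time and is no camera call.
- ctrl.sign_off(): hands the job in, once; it reports no verdict.
The state is a dict: "clock": time; "joint_pos": joint angles; "joint_vel": joint speeds; "joint_efforts": joint torques, N m; "eef_pos": TCP position; "tcp_rot": TCP orientation; "wrist_force": force on the tool from outside, world axes, zero at the start; "torque": the same for the moment, N m; "gripper_width": finger opening in mm.
Only numpy, scipy, OpenCV 4.12 (cv2) and the standard library are available. Lean on these libraries where they do the work, as an engineer would, in place of code of your own. Each camera call takes 0.05 s, during which the arm holds its last target. There are 200 camera calls.

## Working session

There is one attempt and no reset: what is moved stays moved. The work goes in short steps, Python scripts to look and compute and a tool call to move; the robot and the scene stay as the last step left them, time stands still between calls to the robot, and variables do not carry over. Pictures are saved under pics/ and viewed, about 8 in all and at most 12, crops included, and the job is handed in when it is done.

Besides the shell and the picture viewer there is one more tool, called after ">>>" by a JSON object that holds its "fn" and its "kwargs". servo_tool: Moves the arm, as the interface text tells. Its arguments: {"type":"object","properties":{"motion":{"type":"array","items":{"type":"object","properties":{"xyz":{"type":"array","items":{"type":"number"}},"spin":{"type":"number"},"hand":{"type":"number"}}}}},"required":["motion"]}

```bash
mkdir -p pics; cat > h.py <<'E'
import numpy as np,cv2
from plant import ctrl
def snap(n,f):
    im=ctrl.get_image(n); cv2.imwrite(f'pics/{f}.png',im[:,:,::-1]); return im
def crop(im,f,x0,y0,x1,y1,s):
    c=cv2.resize(im[y0:y1,x0:x1,::-1],None,fx=s,fy=s,interpolation=cv2.INTER_CUBIC); cv2.imwrite(f'pics/{f}.png',c)
def ray(n,u,v):
    c=ctrl.calibration(n);T=np.array(c['cam_to_world']);d=T[:3,:3]@np.linalg.inv(c['K'])@[u,v,1];return T[:3,3],d
def at(n,u,v,z):
    o,d=ray(n,u,v);return (o+d*(z-o[2])/d[2]).round(1)
def px(n,p):
    c=ctrl.calibration(n);T=np.linalg.inv(c['cam_to_world']);q=np.array(c['K'])@(T[:3,:3]@np.array(p)+T[:3,3]);return (q[:2]/q[2]).round(1)
E
python3 - <<'E'
from h import *
snap('scene','s0');snap('top','t0')
s=ctrl.state();print(s,ctrl.pinch_z)
for n in('scene','top'):print(ctrl.calibration(n))
E
```

```text
{'clock': 0.1, 'joint_pos': array([ 6.03091818e+01,  7.50971257e+00,  8.53254080e+01,  4.77966717e-04,
        8.72622246e+01, -4.89265076e+00]), 'joint_vel': array([-6.81722605e-03, -6.10561254e-05, -1.67264113e-01,  1.26999651e-02,
       -6.20015816e-02, -3.96536684e-02]), 'joint_efforts': array([ 5.73574562e-04, -5.70957005e+01, -5.01937008e+01, -3.37344482e-04,
        8.49535660e-03, -1.03876357e-05]), 'eef_pos': array([251.37131771, 544.23874889, 230.33778071]), 'tcp_rot': array([-89.99122186,   0.09694976,  65.20181677]), 'wrist_force': array([-0.15402102,  0.56245707, -0.41947237]), 'torque': array([-0.00172326,  0.00292516,  0.02477057]), 'gripper_width': 85.45818743452365} -18.700000000000003
{'K': array([[453.73648789,   0.        , 321.00848104],
       [  0.        , 453.73648789, 242.20078265],
       [  0.        ,   0.        ,   1.        ]]), 'cam_to_world': array([[ 5.40492697e-01,  4.69286427e-01, -6.98310743e-01,
         1.09930614e+03],
       [ 8.41264704e-01, -3.13173492e-01,  4.40676823e-01,
        -3.99664398e+02],
       [-1.18887623e-02, -8.25646785e-01, -5.64062092e-01,
         5.57289722e+02],
       [ 0.00000000e+00,  0.00000000e+00,  0.00000000e+00,
         1.00000000e+00]])}
{'K': array([[557.68975259,   0.        , 314.46968121],
       [  0.        , 557.68975259, 249.80906727],
       [  0.        ,   0.        ,   1.        ]]), 'cam_to_world': array([[-2.72316035e-02, -9.86113424e-01,  1.63825376e-01,
         3.89309734e+02],
       [-9.99370922e-01,  3.05813567e-02,  1.79594505e-02,
        -6.23808606e+01],
       [-2.27200576e-02, -1.63233253e-01, -9.86325861e-01,
         1.13636787e+03],
       [ 0.00000000e+00,  0.00000000e+00,  0.00000000e+00,
         1.00000000e+00]])}
```

View pics/s0.png

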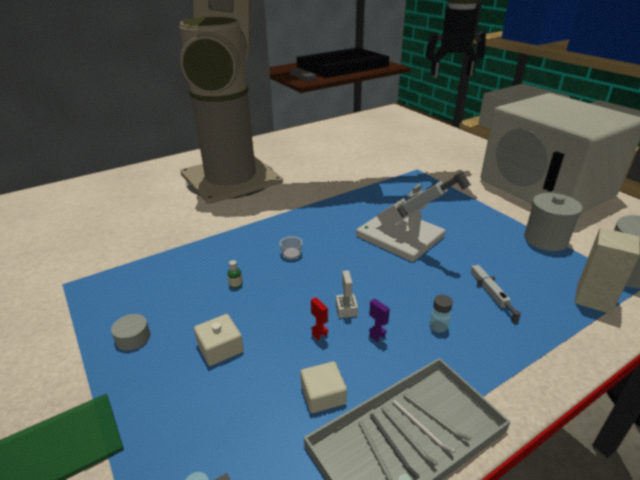

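View pics/t0.png

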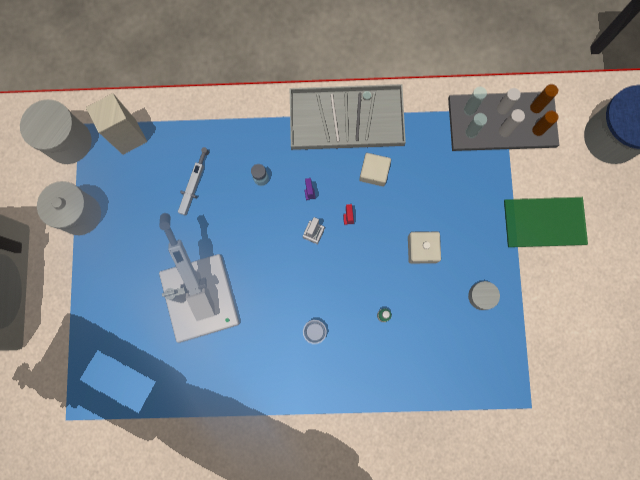

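The stand is at about (200,298) in the top picture, the white key in its pocket at (313,231), and the model with its tooth at (426,246). The small lamp look-alike lies at (193,182). Next I enlarge the stand, key and model.

```bash
python3 - <<'E'
from h import *
im=cv2.imread('pics/t0.png'); sc=cv2.imread('pics/s0.png')
r=lambda c,s:cv2.resize(c,None,fx=s,fy=s,interpolation=cv2.INTER_CUBIC)
a=r(im[200:350,145:245],4)            # 400x600
b=r(im[205:255,290:340],6)           # 300x300
c=r(im[221:271,400:450],6)
cv2.imwrite('pics/c1.png',np.hstack([a,np.vstack([b,c])]))
a=r(sc[160:265,345:475],4.5)
cv2.imwrite('pics/c2.png',a)
E
```

```text
(no output)
```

View pics/c1.png

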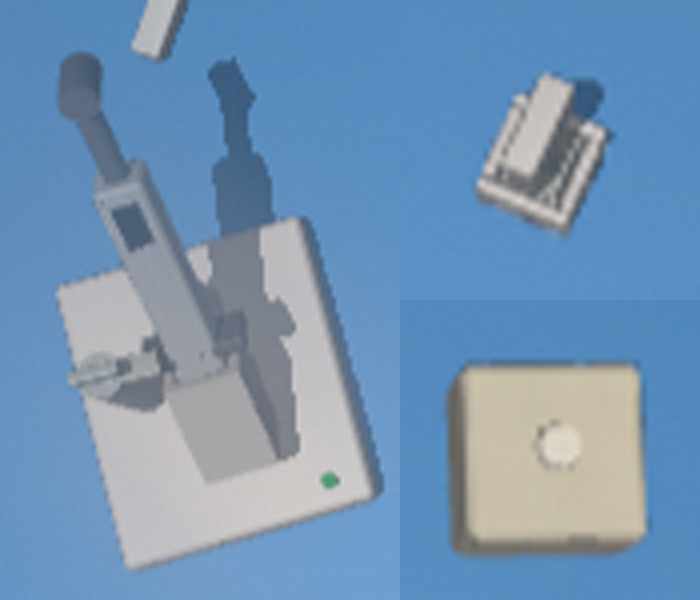

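View pics/c2.png

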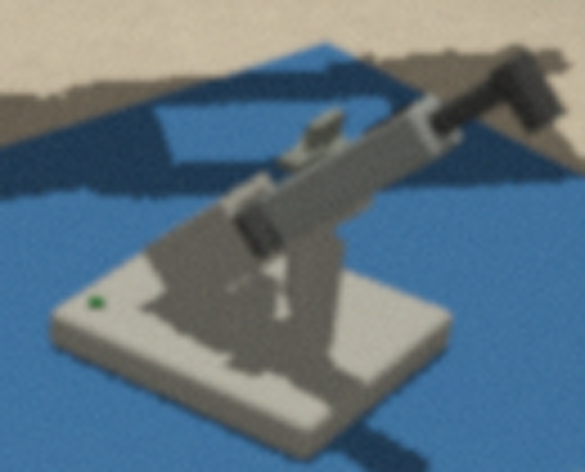

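```bash
python3 - <<'E'
from h import *
f=lambda U,V,s,x,y:((U+.5)/s-.5+x,(V+.5)/s-.5+y)
A=lambda U,V,z:at('top',*f(U,V,4,145,200),z)
B=lambda U,V,z:at('top',*f(U-400,V,6,290,205),z)
C=lambda U,V,z:at('top',*f(U-400,V-300,6,400,221),z)
P=np.array([A(*p,20) for p in[(58,290),(306,218),(382,495),(130,570)]])[:,:2];print(P)
L=np.array([[75,75],[75,-55],[-75,-55],[-75,75]])
# 2D rigid fit
lc=L.mean(0);H=(L-lc).T@(P-P.mean(0));th=np.arctan2(H[0,1]-H[1,0],H[0,0]+H[1,1])
R=np.array([[np.cos(th),-np.sin(th)],[np.sin(th),np.cos(th)]]);t=P.mean(0)-R@lc
print('stand',t,np.degrees(th),'res',(L@R.T+t-P).round(1))
w=lambda x,y:R@[x,y]+t
print('lock',w(10,42),'px',[px('top',[*w(10,42),116])],'meas',A(97,376,116), 'bar ends',A(75,382,116),A(118,369,116))
print('neck end axis', w(-30+.707*210,0), 'head meas',A(80,65,38+148+14-0), 'bodytop end',A(122,176,38+.707*(165+12)), w(-30+.707*(165-12),0))
k=np.array([B(*p,77) for p in[(545,72),(575,82),(533,180),(500,168)]]);print('key',k.mean(0),np.degrees(np.arctan2(*(k[0]+k[1]-k[2]-k[3])[1::-1])),k)
h=np.array([B(*p,22) for p in[(480,188),(565,235),(608,130),(515,95)]]);print('holder',h.mean(0),h)
print('tooth',C(558,445,50),'model',[C(*p,40) for p in[(458,368),(640,368),(645,542),(470,545)]])
# scene checks (c2 scale4.5 off 345,160)
S=lambda U,V,z:at('scene',*f(U,V,4.5,345,160),z)
print('scene plate', [S(*p,20) for p in[(52,318),(303,440),(450,318)]],'bar top',S(330,115,116))
E
```

```text
[[538.6 274.3]
 [571.7 148.1]
 [430.8 110.1]
 [397.4 235.8]]
stand [487.2140546  182.41597333] 15.005125951066299 res [[ 1.6 -0. ]
 [ 2.2  0.6]
 [-1.8 -0.2]
 [-2.  -0.4]]
lock [485.99905194 225.57293996] px [array([169.4, 293.2])] meas [485.3 226.6 116. ] bar ends [482.9 236.7 116. ] [488.3 216.9 116. ]
neck end axis [601.64454359 213.08850322] head meas [612.4 212.3 200. ] bodytop end [569.8 203.4 163.1] [562.71963201 202.65487207]
key [613.225 -40.825  77.   ] -25.3539819064097 [[630.8 -43.5  77. ]
 [627.2 -53.1  77. ]
 [595.3 -38.6  77. ]
 [599.6 -28.1  77. ]]
holder [612.15 -40.65  22.  ] [[603.8 -19.4  22. ]
 [586.7 -47.7  22. ]
 [622.5 -63.4  22. ]
 [635.6 -32.1  22. ]]
tooth [ 573.  -262.3   50. ] model [array([ 601.7, -232.5,   40. ]), array([ 599.8, -292.8,   40. ]), array([ 541.5, -290.7,   40. ]), array([ 542.2, -233.2,   40. ])]
scene plate [array([437.9, 108.8,  20. ]), array([579.9, 141.9,  20. ]), array([544.5, 268.1,  20. ])] bar top [487.3 229.4 116. ]
```

Measured: stand at (487,182), yaw 15°; lock at (486,226); key at (613,-41), x axis at -25°; tooth at (573,-262). The top and scene views agree. I'm moving over the key.

>>> {"fn": "servo_tool", "kwargs": {"motion": [{"xyz":[0.5,-0.8,0.6],"spin":0,"hand":1},{"xyz":[1.3,-2.1,1],"spin":-0.1,"hand":1},{"xyz":[2.2,-3.5,1],"spin":-0.1,"hand":1},{"xyz":[3.0,-4.9,1],"spin":-0.1,"hand":1},{"xyz":[3.9,-6.3,1],"spin":-0.1,"hand":1},{"xyz":[4.7,-7.7,1],"spin":-0.1,"hand":1},{"xyz":[5.6,-9.1,1],"spin":-0.1,"hand":1},{"xyz":[6.4,-10.4,1],"spin":-0.1,"hand":1},{"xyz":[7.3,-11.8,1],"spin":-0.1,"hand":1},{"xyz":[8.1,-13.2,1],"spin":-0.1,"hand":1}]}}

```text
clock: 1.35
eef_pos: [565.4, 33.2, 270.9]
tcp_rot: [-90.0, -0.0, 64.6]
wrist_force: [0.0, 1.2, 0.1]
gripper_width: 85.5
```

>>> {"fn": "servo_tool", "kwargs": {"motion": [{"xyz":[0.6,-0.9,-0.5],"spin":0,"hand":1},{"xyz":[0.93,-1.44,-1.5],"spin":0,"hand":1},{"xyz":[0.93,-1.44,-2.5],"spin":0,"hand":1},{"xyz":[0.93,-1.44,-3.4],"spin":0,"hand":1},{"xyz":[0.93,-1.44,-3.4],"spin":0,"hand":1}]}}

```text
clock: 1.98
eef_pos: [598.9, -22.2, 130.9]
tcp_rot: [-89.6, 0.1, 64.6]
wrist_force: [-0.8, 0.3, 1.0]
gripper_width: 85.2
```

>>> {"fn": "servo_tool", "kwargs": {"motion": [{"xyz":[0,0,0],"spin":0,"hand":1},{"xyz":[0,0,0],"spin":0,"hand":1}]}}

```text
clock: 2.22
eef_pos: [603.5, -22.5, 137.9]
tcp_rot: [-90.2, -0.1, 64.6]
wrist_force: [-0.1, -0.7, 0.1]
gripper_width: 85.6
```

>>> {"fn": "servo_tool", "kwargs": {"motion": [{"xyz":[0.24,-0.46,0],"spin":0,"hand":1},{"xyz":[0.24,-0.46,-0.5],"spin":0,"hand":1},{"xyz":[0.24,-0.46,-1.2],"spin":0,"hand":1},{"xyz":[0.24,-0.46,-1.9],"spin":0,"hand":1},{"xyz":[0.24,-0.46,-2.35],"spin":0,"hand":1},{"xyz":[0.24,-0.46,-2.35],"spin":0,"hand":1},{"xyz":[0.24,-0.46,-2.35],"spin":0,"hand":1}]}}

```text
clock: 3.1
eef_pos: [612.3, -41.0, 42.2]
tcp_rot: [-90.1, -0.0, 64.6]
wrist_force: [0.4, 0.2, 0.7]
gripper_width: 85.5
```

```bash
python3 - <<'E'
from h import *
a=snap('top','t1');b=snap('scene','s1')
crop(a,'x',265,180,365,280,4);crop(b,'y',295,235,395,335,4)
cv2.imwrite('pics/p1.png',np.hstack([cv2.imread('pics/x.png'),cv2.imread('pics/y.png')]))
s=ctrl.state();print(s['eef_pos'],s['tcp_rot'],s['wrist_force'])
E
```

```text
[612.81187293 -41.03394408  42.86486766] [-9.01395770e+01 -4.33996304e-02  6.46014014e+01] [ 0.79732882 -0.34780936  0.47709148]
```

View pics/p1.png

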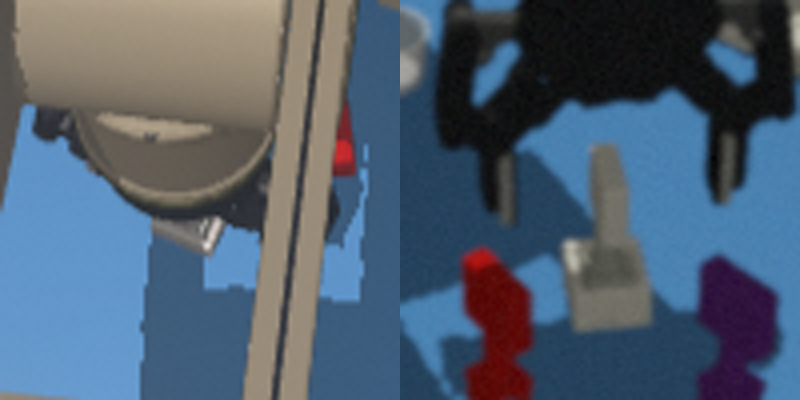

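The key's handle (crop pixel 608,180) sits midway between the open pads (505 and 725). I'm closing the fingers.

>>> {"fn": "servo_tool", "kwargs": {"motion": [{"xyz":[0,0,0],"spin":0,"hand":0},{"xyz":[0,0,0],"spin":0,"hand":0},{"xyz":[0,0,0],"spin":0,"hand":0},{"xyz":[0,0,0],"spin":0,"hand":0},{"xyz":[0,0,0],"spin":0,"hand":0},{"xyz":[0,0,0],"spin":0,"hand":0}]}}

```text
clock: 3.95
eef_pos: [611.6, -40.9, 41.2]
tcp_rot: [-90.0, 0.0, 64.6]
wrist_force: [-0.7, -0.1, -0.8]
gripper_width: 11.3
```

>>> {"fn": "servo_tool", "kwargs": {"motion": [{"xyz":[0,0,0.5],"spin":0,"hand":0},{"xyz":[0,0,1.5],"spin":0,"hand":0},{"xyz":[0,0,2.8],"spin":-1,"hand":0},{"xyz":[-0.3,0.7,3.9],"spin":-2.5,"hand":0},{"xyz":[-0.8,1.7,4],"spin":-4,"hand":0},{"xyz":[-1.4,2.9,4],"spin":-5.5,"hand":0},{"xyz":[-2,4.2,4],"spin":-7,"hand":0},{"xyz":[-2.6,5.4,4],"spin":-8,"hand":0},{"xyz":[-3.16,6.67,4],"spin":-8.5,"hand":0},{"xyz":[-3.16,6.67,4],"spin":-8.5,"hand":0}]}}

```text
clock: 5.2
eef_pos: [483.7, 229.3, 203.0]
tcp_rot: [-89.9, -0.1, 13.9]
wrist_force: [1.1, 0.1, -0.5]
gripper_width: 11.1
```

>>> {"fn": "servo_tool", "kwargs": {"motion": [{"xyz":[0,0,-0.5],"spin":0,"hand":0},{"xyz":[0,0,-0.7],"spin":0,"hand":0},{"xyz":[0,0,-0.7],"spin":0,"hand":0},{"xyz":[0,0,-0.7],"spin":0,"hand":0}]}}

```text
clock: 5.7
eef_pos: [485.6, 225.2, 173.3]
tcp_rot: [-90.0, 0.0, 13.5]
wrist_force: [-0.2, 0.4, -0.9]
gripper_width: 11.6
```

```bash
python3 - <<'E'
from h import *
s=ctrl.state();print(s['eef_pos'],s['tcp_rot'],s['wrist_force'],s['gripper_width'])
a=snap('top','t2');b=snap('scene','s2')
crop(a,'x',140,260,215,335,5);crop(b,'y',380,140,455,215,5)
cv2.imwrite('pics/p2.png',np.hstack([cv2.imread('pics/x.png'),cv2.imread('pics/y.png')]))
x,y,z=s['eef_pos']
P=[x,y,z-37.3]
for n in('scene','top'):print(n,'fork',px(n,P),'lock',px(n,[486,226,116]))
E
```

```text
[485.57145765 225.23420688 173.29883214] [-9.00028731e+01  1.19078708e-02  1.35300086e+01] [-0.24491363  0.37107522 -0.9251143 ] 11.588602467372692
scene fork [416.9 176.7] lock [416.3 185.3]
top fork [166.5 292.5] lock [169.2 293.2]
```

View pics/p2.png

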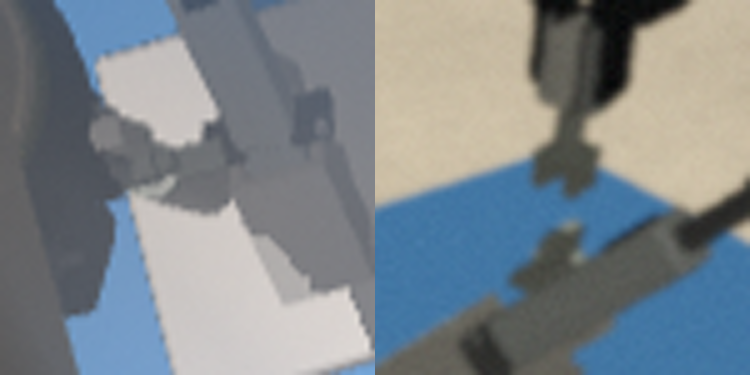

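The fork (scene crop 566,185) hangs over the bar (563,233), aligned with it. I'm lowering and watching the force.

>>> {"fn": "servo_tool", "kwargs": {"motion": [{"xyz":[0,0,-0.2],"spin":0,"hand":0},{"xyz":[0,0,-0.4],"spin":0,"hand":0},{"xyz":[0,0,-0.6],"spin":0,"hand":0},{"xyz":[0,0,-0.6],"spin":0,"hand":0},{"xyz":[0,0,-0.6],"spin":0,"hand":0}]}}

```text
clock: 6.42
eef_pos: [485.2, 226.0, 149.3]
tcp_rot: [-90.0, 0.0, 13.6]
wrist_force: [-0.3, 0.6, -0.5]
gripper_width: 11.3
```

>>> {"fn": "servo_tool", "kwargs": {"motion": [{"xyz":[0,0,-0.08],"spin":0,"hand":0},{"xyz":[0,0,-0.13],"spin":0,"hand":0},{"xyz":[0,0,-0.13],"spin":0,"hand":0}]}}

```text
clock: 6.8
eef_pos: [485.1, 225.9, 143.9]
tcp_rot: [-90.0, 0.0, 13.6]
wrist_force: [0.1, 1.1, -1.6]
gripper_width: 11.6
```

>>> {"fn": "servo_tool", "kwargs": {"motion": [{"xyz":[0,0,0],"spin":-1,"hand":0},{"xyz":[0,0,0],"spin":-2,"hand":0},{"xyz":[0,0,0],"spin":-3,"hand":0},{"xyz":[0,0,0],"spin":-4,"hand":0},{"xyz":[0,0,0],"spin":-4,"hand":0}]}}

```text
clock: 7.42
eef_pos: [485.8, 226.2, 144.3]
tcp_rot: [-90.0, -0.1, -10.4]
wrist_force: [3.2, 1.3, -3.2]
gripper_width: 11.0
```

```bash
python3 - <<'E'
from h import *
s=ctrl.state();print(s['eef_pos'],s['tcp_rot'],s['wrist_force'],s['torque'])
E
```

```text
[485.77224111 226.1639159  144.32460827] [-8.99556711e+01 -6.80050030e-02 -1.03613053e+01] [ 3.15649862  1.26046869 -3.177098  ] [ 0.29806205 -0.65305552  0.0553571 ]
```

>>> {"fn": "servo_tool", "kwargs": {"motion": [{"xyz":[0,0,0],"spin":-1.5,"hand":0},{"xyz":[0,0,0],"spin":-3,"hand":0},{"xyz":[0,0,0],"spin":-4.5,"hand":0},{"xyz":[0,0,0],"spin":-6,"hand":0},{"xyz":[0,0,0],"spin":-7.5,"hand":0},{"xyz":[0,0,0],"spin":-9,"hand":0},{"xyz":[0,0,0],"spin":-10.5,"hand":0},{"xyz":[0,0,0],"spin":-12,"hand":0},{"xyz":[0,0,0],"spin":-12.8,"hand":0},{"xyz":[0,0,0],"spin":-12.8,"hand":0}]}}

```text
clock: 8.68
eef_pos: [485.3, 226.0, 144.3]
tcp_rot: [-90.0, 0.0, -87.0]
wrist_force: [0.7, 1.5, -1.8]
gripper_width: 11.1
```

```bash
python3 - <<'E'
from h import *
s=ctrl.state();print(s['eef_pos'],s['tcp_rot'],s['wrist_force'],s['torque'],s['joint_pos'])
E
```

```text
[485.33168505 226.00452999 144.30202565] [-8.99803886e+01  9.63533702e-03 -8.70409522e+01] [ 0.70172967  1.4505325  -1.83441911] [ 0.16738949 -0.18738336  0.03786116] [1.94796688e+01 8.07338646e-01 1.01490960e+02 3.74715549e-03
 7.76801595e+01 1.06519824e+02]
```

>>> {"fn": "servo_tool", "kwargs": {"motion": [{"xyz":[0,0,0],"spin":1,"hand":0},{"xyz":[0,0,0.3],"spin":1,"hand":0},{"xyz":[0,0,0.8],"spin":1,"hand":0},{"xyz":[0,0,1.5],"spin":1,"hand":0},{"xyz":[0.2,-0.5,1.5],"spin":2.5,"hand":0},{"xyz":[0.7,-1.5,1.5],"spin":4,"hand":0},{"xyz":[1.2,-2.6,1.5],"spin":5.5,"hand":0},{"xyz":[1.7,-3.6,1.5],"spin":7,"hand":0},{"xyz":[2.2,-4.6,1.5],"spin":8.5,"hand":0},{"xyz":[2.2,-4.6,1.5],"spin":10,"hand":0}]}}

```text
clock: 9.93
eef_pos: [574.8, 38.8, 206.0]
tcp_rot: [-90.0, -0.1, -27.2]
wrist_force: [0.1, 0.5, -1.5]
gripper_width: 11.3
```

>>> {"fn": "servo_tool", "kwargs": {"motion": [{"xyz":[0.3,-0.7,0],"spin":1.5,"hand":0},{"xyz":[0.6,-1.4,0],"spin":3,"hand":0},{"xyz":[0.96,-2.07,0],"spin":4.5,"hand":0},{"xyz":[0.96,-2.07,0],"spin":6,"hand":0},{"xyz":[0.96,-2.07,0],"spin":7.5,"hand":0},{"xyz":[0.96,-2.07,0],"spin":9,"hand":0},{"xyz":[0.96,-2.07,0],"spin":10.5,"hand":0},{"xyz":[0.96,-2.07,0],"spin":12,"hand":0},{"xyz":[0.96,-2.07,0],"spin":13.5,"hand":0},{"xyz":[0.96,-2.07,0],"spin":15.3,"hand":0}]}}

```text
clock: 11.18
eef_pos: [612.1, -40.9, 206.1]
tcp_rot: [-90.1, -0.0, 64.8]
wrist_force: [-0.0, -1.1, -0.2]
gripper_width: 11.5
```

>>> {"fn": "servo_tool", "kwargs": {"motion": [{"xyz":[0,0,-0.8],"spin":0,"hand":0},{"xyz":[0,0,-1.8],"spin":0,"hand":0},{"xyz":[0,0,-2.8],"spin":0,"hand":0},{"xyz":[0,0,-2.8],"spin":0,"hand":0},{"xyz":[0,0,-2.8],"spin":0,"hand":0}]}}

```text
clock: 11.8
eef_pos: [613.0, -41.1, 94.8]
tcp_rot: [-90.2, -0.0, 64.5]
wrist_force: [0.3, -0.7, -0.8]
gripper_width: 11.2
```

```bash
python3 - <<'E'
from h import *
s=ctrl.state();print(s['eef_pos'],s['tcp_rot'],s['wrist_force'],s['gripper_width'])
a=snap('top','t3');b=snap('scene','s3')
crop(a,'x',150,255,225,330,5);crop(b,'y',310,225,385,325,5)
x=cv2.imread('pics/x.png');y=cv2.imread('pics/y.png')[:375]
cv2.imwrite('pics/p3.png',np.hstack([x,y]))
E
```

```text
[613.00091083 -41.06414457  94.77188346] [-9.01507107e+01 -4.50133901e-02  6.45336098e+01] [ 0.25257617 -0.65170849 -0.8137575 ] 11.170121980212093
```

View pics/p3.png

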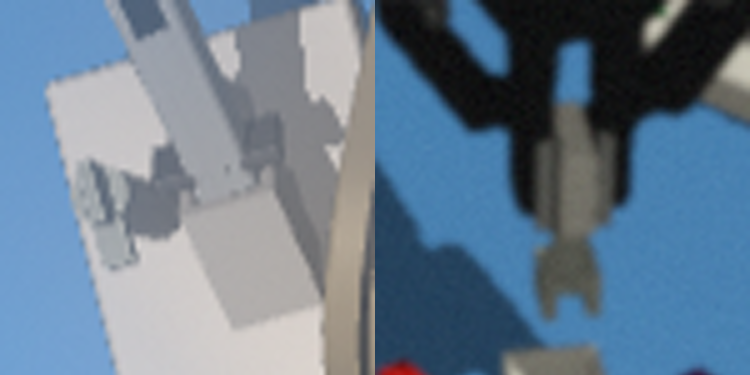

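```bash
python3 - <<'E'
from h import *
e=at('top',150+121/5,255+266/5,104)
for c in([486,226],[485.3,226]):
    d=e[:2]-c;print(e,np.hypot(*d),-75-(np.degrees(np.arctan2(d[1],d[0]))))
im=cv2.imread('pics/t3.png');crop(im[:,:,::-1],'z',155,280,185,315,16)
E
```

```text
[459.1 219.6 104. ] 27.65085893783408 91.617101137014
[459.1 219.6 104. ] 26.970354094820472 91.2729034214502
```

View pics/z.png

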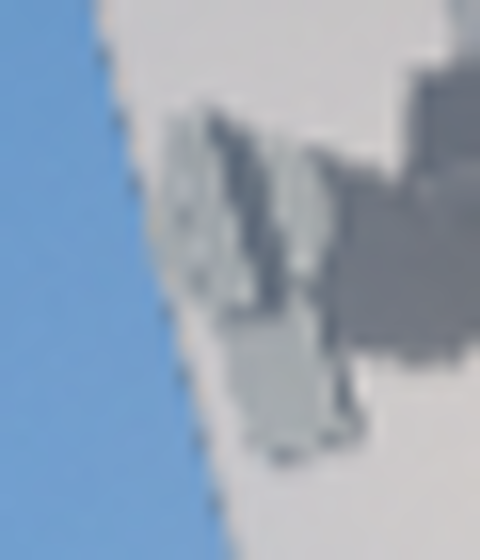

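The blade now points along the stand's back edge, about 91° turned, so the lock is open. Now I lower the key back into its pocket.

>>> {"fn": "servo_tool", "kwargs": {"motion": [{"xyz":[0,0,-0.4],"spin":0,"hand":0},{"xyz":[0,0,-0.8],"spin":0,"hand":0},{"xyz":[0,0,-1.1],"spin":0,"hand":0},{"xyz":[0,0,-1.26],"spin":0,"hand":0},{"xyz":[0,0,-1.26],"spin":0,"hand":0},{"xyz":[0,0,-1.26],"spin":0,"hand":0}]}}

```text
clock: 12.65
eef_pos: [611.6, -40.9, 41.5]
tcp_rot: [-90.0, 0.0, 64.5]
wrist_force: [-0.8, 0.2, -1.7]
gripper_width: 11.3
```

>>> {"fn": "servo_tool", "kwargs": {"motion": [{"xyz":[0,0,0],"spin":0,"hand":1},{"xyz":[0,0,0],"spin":0,"hand":1},{"xyz":[0,0,0],"spin":0,"hand":1},{"xyz":[0,0,0],"spin":0,"hand":1},{"xyz":[0,0,0.5],"spin":0,"hand":1},{"xyz":[0,0,1.5],"spin":0,"hand":1},{"xyz":[0,0,3],"spin":0,"hand":1},{"xyz":[0,0,4.5],"spin":0,"hand":1},{"xyz":[0,0,5.5],"spin":0,"hand":1},{"xyz":[0,0,5.5],"spin":0,"hand":1}]}}

```text
clock: 13.9
eef_pos: [614.1, -41.2, 269.0]
tcp_rot: [-90.6, -0.2, 64.5]
wrist_force: [-0.3, 0.0, -0.0]
gripper_width: 85.7
```

>>> {"fn": "servo_tool", "kwargs": {"motion": [{"xyz":[-0.4,1,0],"spin":1,"hand":1},{"xyz":[-0.8,2.1,0],"spin":2.5,"hand":1},{"xyz":[-1.2,3.2,0],"spin":4,"hand":1},{"xyz":[-1.5,4.3,0],"spin":5.5,"hand":1},{"xyz":[-1.7,5.3,0],"spin":6.73,"hand":1},{"xyz":[-1.81,5.94,0],"spin":6.73,"hand":1},{"xyz":[-1.81,5.94,0],"spin":6.73,"hand":1},{"xyz":[-1.81,5.94,0],"spin":6.73,"hand":1}]}}

```text
clock: 14.9
eef_pos: [539.0, 196.1, 261.4]
tcp_rot: [-90.0, 0.0, 104.9]
wrist_force: [0.7, -0.7, 0.7]
gripper_width: 85.2
```

```bash
python3 - <<'E'
from h import *
s=ctrl.state();print(s['eef_pos'],s['tcp_rot'],s['wrist_force'],s['gripper_width'])
a=snap('top','t4');b=snap('scene','s4')
crop(a,'x',270,180,360,260,4);crop(b,'y',340,110,480,270,4)
x=cv2.imread('pics/x.png');y=cv2.imread('pics/y.png');v=np.zeros((600,800,3),np.uint8)
y=y[:600];x=x[:,:240];v[:y.shape[0],:y.shape[1]]=y;v[:x.shape[0],560:]=x
cv2.imwrite('pics/p4.png',v)
E
```

```text
[539.04417873 196.13150733 261.40942203] [-8.99585240e+01  2.58078012e-02  1.04922131e+02] [ 0.66637817 -0.72916533  0.65198887] 85.17212581010953
```

View pics/p4.png

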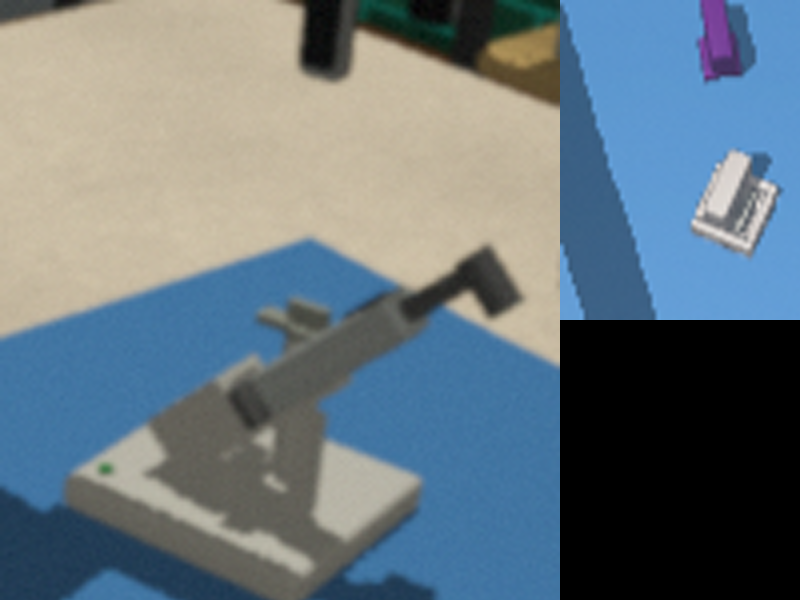

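The key stands in its pocket again (crop 735,195), and the lock bar has turned. I'm descending on the lamp.

>>> {"fn": "servo_tool", "kwargs": {"motion": [{"xyz":[0,0,-1],"spin":0,"hand":1},{"xyz":[0,0,-2],"spin":0,"hand":1},{"xyz":[0,0,-2.8],"spin":0,"hand":1},{"xyz":[0,0,-3.4],"spin":0,"hand":1},{"xyz":[0,0,-3.88],"spin":0,"hand":1},{"xyz":[0,0,-3.88],"spin":0,"hand":1},{"xyz":[0,0,-3.88],"spin":0,"hand":1}]}}

```text
clock: 15.88
eef_pos: [540.0, 196.7, 107.6]
tcp_rot: [-90.1, 0.0, 104.9]
wrist_force: [-0.2, 0.1, -0.7]
gripper_width: 85.6
```

>>> {"fn": "servo_tool", "kwargs": {"motion": [{"xyz":[0,0,0],"spin":0,"hand":0.2},{"xyz":[0,0,0],"spin":0,"hand":0.2},{"xyz":[0,0,0],"spin":0,"hand":0.2},{"xyz":[0,0,0],"spin":0,"hand":0},{"xyz":[0,0,0],"spin":0,"hand":0},{"xyz":[0,0,0],"spin":0,"hand":0}]}}

```text
clock: 16.62
eef_pos: [539.4, 196.9, 107.0]
tcp_rot: [-90.0, -0.0, 104.9]
wrist_force: [-1.8, -0.3, 5.9]
gripper_width: 23.1
```

```bash
python3 - <<'E'
from h import *
s=ctrl.state();print(s['eef_pos'],s['tcp_rot'],s['wrist_force'],s['gripper_width'],s['torque'])
b=snap('scene','s5');crop(b,'p5',345,100,475,235,4.4)
E
```

```text
[539.36849149 196.87021518 106.95295852] [-9.00264690e+01 -6.33258972e-03  1.04926647e+02] [-1.79785346 -0.33742507  5.89340064] 23.053677781598974 [-0.00209292  0.33235049  0.02798023]
```

View pics/p5.png

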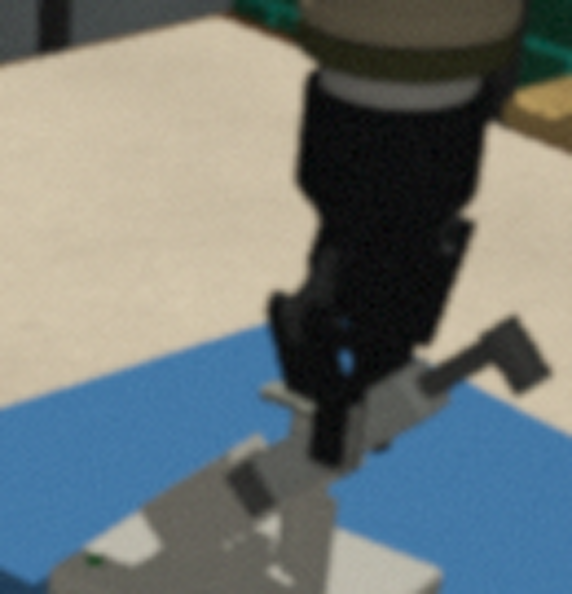

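The pads hold the body between the collar and the neck, width 23 mm. I'm drawing it out along its axis.

>>> {"fn": "servo_tool", "kwargs": {"motion": [{"xyz":[0.17,0.046,0.177],"spin":0,"hand":0},{"xyz":[0.34,0.091,0.354],"spin":0,"hand":0},{"xyz":[0.51,0.137,0.53],"spin":0,"hand":0},{"xyz":[0.51,0.137,0.53],"spin":0,"hand":0}]}}

```text
clock: 17.18
eef_pos: [561.0, 202.5, 129.1]
tcp_rot: [-90.1, 0.0, 104.9]
wrist_force: [-3.2, -1.8, 6.2]
gripper_width: 23.3
```

>>> {"fn": "servo_tool", "kwargs": {"motion": [{"xyz":[0.34,0.091,0.354],"spin":0,"hand":0},{"xyz":[0.68,0.183,0.707],"spin":0,"hand":0},{"xyz":[1.03,0.275,1.06],"spin":0,"hand":0},{"xyz":[1.37,0.366,1.414],"spin":0,"hand":0},{"xyz":[1.37,0.366,2],"spin":0,"hand":0},{"xyz":[1.37,0.366,2],"spin":0,"hand":0},{"xyz":[1.37,0.366,2],"spin":0,"hand":0}]}}

```text
clock: 18.05
eef_pos: [614.4, 216.8, 206.9]
tcp_rot: [-90.0, -0.0, 104.9]
wrist_force: [-0.8, 0.6, -2.1]
gripper_width: 23.4
```

```bash
python3 - <<'E'
from h import *
s=ctrl.state();print(s['eef_pos'],s['tcp_rot'],s['wrist_force'],s['gripper_width'],s['torque'])
E
```

```text
[614.35785683 216.8357613  206.86971343] [-8.99967972e+01 -1.36050394e-03  1.04923514e+02] [-0.82052326  0.6466359  -2.10267372] 23.393123093984432 [ 0.00556989 -0.01027427 -0.03535496]
```

>>> {"fn": "servo_tool", "kwargs": {"motion": [{"xyz":[0,0,0.6],"spin":-1,"hand":0},{"xyz":[-0.3,-0.5,0.6],"spin":-2.7,"hand":0},{"xyz":[-0.6,-1,0.6],"spin":-4.4,"hand":0},{"xyz":[-0.9,-1.5,0.6],"spin":-6.1,"hand":0},{"xyz":[-1.2,-2,0.6],"spin":-7.8,"hand":0},{"xyz":[-1.5,-2.6,0.6],"spin":-9.5,"hand":0},{"xyz":[-1.7,-3,0.6],"spin":-11.2,"hand":0},{"xyz":[-1.87,-3.28,0.6],"spin":-12.9,"hand":0},{"xyz":[-1.87,-3.28,0.6],"spin":-14.6,"hand":0},{"xyz":[-1.87,-3.28,0.6],"spin":-16.2,"hand":0}]}}

```text
clock: 19.3
eef_pos: [538.9, 85.4, 230.2]
tcp_rot: [-90.0, 0.1, 7.4]
wrist_force: [-1.2, -0.3, -0.8]
gripper_width: 23.4
```

>>> {"fn": "servo_tool", "kwargs": {"motion": [{"xyz":[0,0,-0.5],"spin":-1.3,"hand":0},{"xyz":[0,0,-1.2],"spin":-1.3,"hand":0},{"xyz":[0,0,-2],"spin":-1.3,"hand":0},{"xyz":[0,0,-2.5],"spin":-1.3,"hand":0},{"xyz":[0,0,-2.5],"spin":-1.3,"hand":0},{"xyz":[0,0,-2.5],"spin":-1.3,"hand":0}]}}

```text
clock: 20.05
eef_pos: [540.3, 85.7, 132.8]
tcp_rot: [-90.0, -0.1, -0.1]
wrist_force: [0.6, -0.4, -1.3]
gripper_width: 23.0
```

```bash
python3 - <<'E'
from h import *
s=ctrl.state();print(s['eef_pos'],s['tcp_rot'],s['wrist_force'],s['gripper_width'],s['torque'])
b=snap('scene','s6');a=snap('top','t6')
crop(b,'x',320,130,460,260,4);crop(a,'y',170,200,300,330,3)
x=cv2.imread('pics/x.png');y=cv2.imread('pics/y.png')[:,:240];v=np.zeros((520,800,3),np.uint8);v[:520,:560]=x;v[:y.shape[0],560:]=y
cv2.imwrite('pics/p6.png',v)
E
```

```text
[540.29316021  85.73368375 132.78138722] [-8.99931740e+01 -8.41509778e-02 -7.29668721e-02] [ 0.63606748 -0.37336389 -1.31593452] 22.98153190196032 [-4.40957002e-02  3.07881065e-03 -4.06306649e-05]
```

View pics/p6.png

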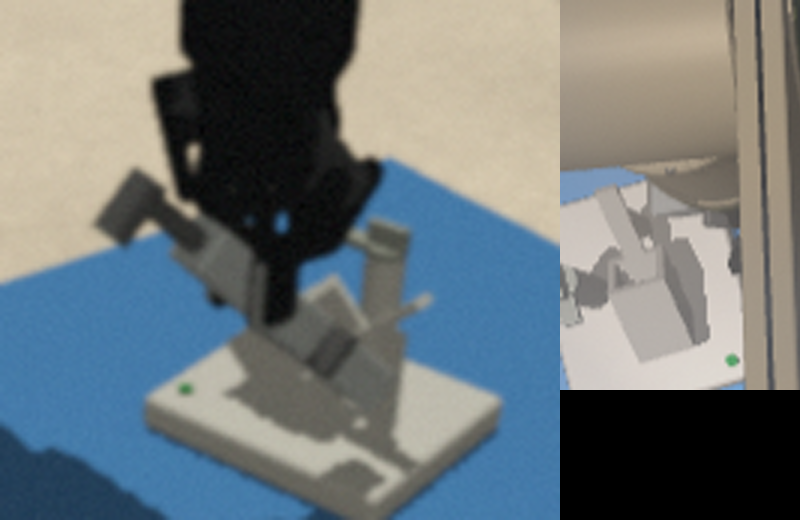

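The lamp is held at 45° with its butt (crop 385,375) above the plate, clear of the tongue. Next I press the butt on the plate and arc down, so the lamp pivots level in the pads.

>>> {"fn": "servo_tool", "kwargs": {"motion": [{"xyz":[0,0,-0.4],"spin":0,"hand":0},{"xyz":[0,0,-0.75],"spin":0,"hand":0},{"xyz":[0,-0.04,-0.95],"spin":0,"hand":0},{"xyz":[0,-0.14,-1.05],"spin":0,"hand":0},{"xyz":[0,-0.14,-1.05],"spin":0,"hand":0}]}}

```text
clock: 20.78
eef_pos: [540.1, 78.8, 90.5]
tcp_rot: [-90.1, -0.0, -0.1]
wrist_force: [-3.7, -6.2, 11.5]
gripper_width: 23.5
```

```bash
python3 - <<'E'
from h import *
s=ctrl.state();print(s['eef_pos'],s['wrist_force'],s['gripper_width'],s['torque'])
E
```

```text
[540.09041066  78.7868389   90.53997748] [-3.70427144 -6.24668156 11.49002561] 23.4749608426942 [-0.52642979  0.95849588  0.3415154 ]
```

>>> {"fn": "servo_tool", "kwargs": {"motion": [{"xyz":[0,-0.12,-0.1],"spin":0,"hand":0},{"xyz":[0,-0.23,-0.2],"spin":0,"hand":0},{"xyz":[0,-0.33,-0.3],"spin":0,"hand":0},{"xyz":[0,-0.42,-0.4],"spin":0,"hand":0},{"xyz":[0,-0.42,-0.4],"spin":0,"hand":0}]}}

```text
clock: 21.4
eef_pos: [539.5, 63.1, 73.4]
tcp_rot: [-90.0, 0.0, -0.1]
wrist_force: [-1.1, -1.1, 4.0]
gripper_width: 23.3
```

```bash
python3 - <<'E'
from h import *
s=ctrl.state();print(s['eef_pos'],s['wrist_force'],s['gripper_width'],s['torque'])
E
```

```text
[539.52995548  63.0511092   73.44527343] [-1.11737695 -1.13829436  4.02924066] 23.295245675425058 [0.31091536 0.36718379 0.14114583]
```

>>> {"fn": "servo_tool", "kwargs": {"motion": [{"xyz":[0,-0.14,-0.22],"spin":0,"hand":0},{"xyz":[0,-0.27,-0.45],"spin":0,"hand":0},{"xyz":[0,-0.385,-0.69],"spin":0,"hand":0},{"xyz":[0,-0.45,-0.9],"spin":0,"hand":0},{"xyz":[0,-0.51,-1.1],"spin":0,"hand":0},{"xyz":[0,-0.555,-1.3],"spin":0,"hand":0},{"xyz":[0,-0.555,-1.3],"spin":0,"hand":0}]}}

```text
clock: 22.28
eef_pos: [539.4, 40.6, 21.1]
tcp_rot: [-90.0, 0.0, -0.1]
wrist_force: [0.5, -2.4, 1.1]
gripper_width: 23.0
```

```bash
python3 - <<'E'
from h import *
s=ctrl.state();print(s['eef_pos'],s['wrist_force'],s['gripper_width'],s['torque'])
b=snap('scene','s7');crop(b,'p7',300,150,460,270,5)
E
```

```text
[539.4372236   40.58283051  21.13171171] [ 0.53821626 -2.43849401  1.13615194] 23.039175863730474 [-0.0488076   0.03242089  0.07819055]
```

>>> {"fn": "servo_tool", "kwargs": {"motion": [{"xyz":[0,0,-0.06],"spin":0,"hand":0},{"xyz":[0,-0.01,-0.12],"spin":0,"hand":0},{"xyz":[0,-0.01,-0.12],"spin":0,"hand":0}]}}

```text
clock: 22.7
eef_pos: [539.8, 40.6, 17.0]
tcp_rot: [-90.0, -0.0, -0.1]
wrist_force: [-0.8, -3.7, 4.8]
gripper_width: 23.3
```

```bash
python3 - <<'E'
from h import *
s=ctrl.state();print(s['eef_pos'],s['wrist_force'],s['gripper_width'],s['torque'])
E
```

```text
[539.81183263  40.60294732  17.02212473] [-0.82698763 -3.74418211  4.83118042] 23.337405288617724 [0.02497748 0.08279892 0.08079082]
```

>>> {"fn": "servo_tool", "kwargs": {"motion": [{"xyz":[0,0,-0.045],"spin":0,"hand":0},{"xyz":[0,0,-0.045],"spin":0,"hand":0},{"xyz":[0,0,0.3],"spin":0,"hand":0},{"xyz":[0,0,1],"spin":0,"hand":0},{"xyz":[0,0,2],"spin":0,"hand":0},{"xyz":[0,0,3],"spin":0,"hand":0},{"xyz":[0,0,4],"spin":0,"hand":0},{"xyz":[0,0,4],"spin":0,"hand":0},{"xyz":[0,0,4],"spin":0,"hand":0}]}}

```text
clock: 23.82
eef_pos: [539.0, 41.0, 176.3]
tcp_rot: [-90.0, 0.1, -0.1]
wrist_force: [-0.1, -0.7, -2.8]
gripper_width: 23.1
```

```bash
python3 - <<'E'
from h import *
s=ctrl.state();print(s['eef_pos'],s['tcp_rot'],s['wrist_force'],s['gripper_width'],s['torque'])
x,y,z=s['eef_pos']
snap('scene','s8');snap('top','t8')
# predicted pixels for level lamp, dir -y, grasp at lamp (122,+2)
gz=z+18.7
for n in('scene','top'):
    for nm,(lx,ly,lz) in dict(butt=(0,0,0),bend=(165,0,0),headtop=(210,0,8),lens=(210,0,-22)).items():
        print(n,nm,px(n,[x+0+ly,y+122-lx,gz-2+lz]))
E
```

```text
[539.00441667  40.96511626 176.29268628] [-8.99843464e+01  5.71634088e-02 -5.63492055e-02] [-0.07407433 -0.6958546  -2.80261145] 23.133258798880096 [-0.09427408 -0.0122173   0.03732647]
scene butt [414.9 167.9]
scene bend [342.2 191.2]
scene headtop [319.8 194.1]
scene lens [320.1 209.9]
top butt [193.6 257.5]
top bend [289.4 254.6]
top headtop [315.6 253.1]
top lens [315.9 255.8]
```

>>> {"fn": "servo_tool", "kwargs": {"motion": [{"xyz":[0.15,-0.9,0],"spin":0,"hand":0},{"xyz":[0.3,-1.9,0],"spin":0,"hand":0},{"xyz":[0.45,-2.9,0],"spin":0,"hand":0},{"xyz":[0.6,-3.9,0],"spin":0,"hand":0},{"xyz":[0.75,-4.8,-0.3],"spin":0,"hand":0},{"xyz":[0.84,-5.37,-0.8],"spin":0,"hand":0},{"xyz":[0.84,-5.37,-1.3],"spin":0,"hand":0},{"xyz":[0.84,-5.37,-1.53],"spin":0,"hand":0},{"xyz":[0.84,-5.37,-1.53],"spin":0,"hand":0},{"xyz":[0.84,-5.37,-1.53],"spin":0,"hand":0}]}}

```text
clock: 25.18
eef_pos: [573.8, -173.5, 116.5]
tcp_rot: [-90.0, -0.1, -0.0]
wrist_force: [0.7, -0.3, -1.7]
gripper_width: 22.9
```

```bash
python3 - <<'E'
from h import *
s=ctrl.state();print(s['eef_pos'],s['tcp_rot'],s['wrist_force'],s['gripper_width'],s['torque'])
x,y,z=s['eef_pos'];gz=z+18.7
b=snap('scene','s9');a=snap('top','t9')
D=dict(butt=(0,0,0),btop=(0,0,12),bbot=(0,0,-12),bend=(165,0,0),bendtop=(165,0,12),bendbot=(165,0,-12),headtop=(210,0,8),lens=(210,0,-22))
P={n:{k:px(n,[x+l[1],y+122-l[0],gz-2+l[2]]) for k,l in D.items()} for n in('scene','top')}
print(P); print('tooth',px('scene',[573,-262,50]),px('top',[573,-262,50]))
# scene crop x5 region, and top crop
u0,v0=165,210;crop(b,'x',u0,v0,u0+160,v0+75,5)
A=px('top',[x,y,80]).astype(int);print(A)
c0,d0=330,190;crop(a,'y',c0,d0,c0+133,d0+90,3)
c1,d1=370,215;crop(a,'w',c1,d1,c1+80,d1+45,5)
x_=cv2.imread('pics/x.png');w=cv2.imread('pics/w.png');v=np.zeros((600,800,3),np.uint8);v[:375]=x_;v[375:,:400]=w;y_=cv2.imread('pics/y.png')[:225,:399];v[375:,400:799]=y_
cv2.imwrite('pics/p9.png',v)
E
```

```text
[ 573.75062355 -173.50154619  116.52224004] [-9.00174345e+01 -6.08482796e-02 -1.46595733e-02] [ 0.65186655 -0.28297432 -1.68003742] 22.940626588781114 [-0.0359606  -0.02986719 -0.04938353]
{'scene': {'butt': array([329.3, 238.9]), 'btop': array([329.3, 232.9]), 'bbot': array([329.3, 244.8]), 'bend': array([238.5, 272.7]), 'bendtop': array([237.6, 266.4]), 'bendbot': array([239.4, 278.9]), 'headtop': array([209.5, 278.9]), 'lens': array([212.5, 294.5])}, 'top': {'butt': array([318.2, 240.1]), 'btop': array([318.1, 238.9]), 'bbot': array([318.3, 241.2]), 'bend': array([408.7, 237.3]), 'bendtop': array([409.6, 236. ]), 'bendbot': array([407.8, 238.5]), 'headtop': array([434.3, 235.7]), 'lens': array([431.2, 238.7])}}
tooth [217.7 324. ] [425.8 244.8]
[382 243]
```

```bash
python3 - <<'E'
import cv2,numpy as np
b=cv2.imread('pics/s9.png');a=cv2.imread('pics/t9.png')
r=lambda c,s:cv2.resize(c,None,fx=s,fy=s,interpolation=cv2.INTER_CUBIC)
v=np.zeros((460,800,3),np.uint8)
x=r(b[225:340,195:340],4);v[:460,:580]=x
y=r(a[215:270,400:455],4);v[:220,580:800]=y
cv2.imwrite('pics/p10.png',v)
E
```

```text
(no output)
```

View pics/p10.png

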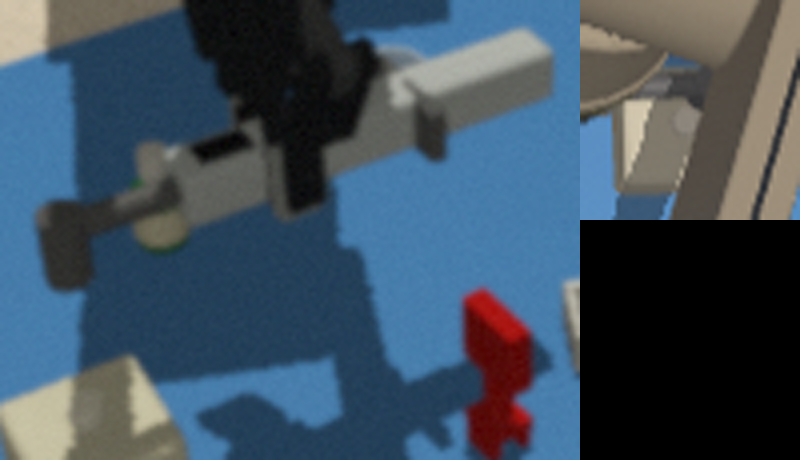

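```bash
python3 - <<'E'
from h import *
from scipy.optimize import least_squares
X=np.array([573.75,-173.5,116.5+16.7])
# lamp dir -y, lamp y axis: z x xdir -> +x world
pts=[((210,0,-22),(71,282)),((0,12,12),(552,57)),((0,12,-12),(552,97)),((0,-12,12),(517,30)),((165,12,-12),(185,228)),((210,0,8),(60,206))]
M=np.array([[195+(u+.5)/4-.5,225+(v+.5)/4-.5] for _,(u,v) in pts])
def W(p,q):
    th,s,dx,dz=p;c,n=np.cos(th),np.sin(th)
    a=q[0]-122;al=a*c-q[2]*n;up=a*n+q[2]*c
    return X+[dx+q[1],-al-s,up+dz]
f=lambda p:np.concatenate([px('scene',W(p,q))-m for (q,_),m in zip(pts,M)])
for use in ('full','nolat'):
    g=f if use=='full' else (lambda p:f([p[0],p[1],0,p[3]]))
    r=least_squares(g,[0,0,0,0],x_scale=[.02,1,1,1]);print(use,np.degrees(r.x[0]),r.x[1:],r.fun.reshape(-1,2).round(1).tolist())
    p=r.x if use=='full' else [r.x[0],r.x[1],0,r.x[3]];print('lens',W(p,(210,0,-22)),'butt',W(p,(0,0,0)))
print('tooth scene',at('scene',195+88/4,225+408/4,50),'top',at('top',400+(687-580)/4,215+121/4,50))
E
```

```text
full 0.0 [0. 0. 0.] [[0.1, -0.5], [0.7, -2.7], [0.7, -0.7], [1.4, -2.5], [1.8, 1.4], [-0.1, 2.8]]
lens [ 573.75 -261.5   111.2 ] butt [573.75 -51.5  133.2 ]
nolat 0.0 [0. 0. 0.] [[0.1, -0.5], [0.7, -2.7], [0.7, -0.7], [1.4, -2.5], [1.8, 1.4], [-0.1, 2.8]]
lens [ 573.75 -261.5   111.2 ] butt [573.75 -51.5  133.2 ]
tooth scene [ 578.6 -265.5   50. ] top [ 572.  -263.8   50. ]
```

```bash
sed -i 's/(q\[:2\]\/q\[2\]).round(1)/q[:2]\/q[2]/' h.py; python3 - <<'E'
from h import *
from scipy.optimize import least_squares
X=np.array([573.75,-173.5,116.5+16.7])
pts=[((210,0,-22),(71,282)),((0,12,12),(552,57)),((0,12,-12),(552,97)),((0,-12,12),(517,30)),((165,12,-12),(185,228)),((210,0,8),(60,206))]
M=np.array([[195+(u+.5)/4-.5,225+(v+.5)/4-.5] for _,(u,v) in pts])
def W(p,q):
    th,s,dx,dz=p;c,n=np.cos(th),np.sin(th)
    a=q[0]-122;al=a*c-q[2]*n;up=a*n+q[2]*c
    return X+[dx+q[1],-al-s,up+dz]
f=lambda p:np.concatenate([px('scene',W(p,q))-m for (q,_),m in zip(pts,M)])
for g in (f,lambda p:f([p[0],p[1],0,p[3]])):
    r=least_squares(g,[0,0,0,0],x_scale=[.02,1,1,1]);p=r.x
    print(np.degrees(p[0]),p[1:].round(1),r.fun.reshape(-1,2).round(1).tolist())
    if g is not f:p[2]=0
    print('lens',W(p,(210,0,-22)))
# angle from only bottom edge: butt bottom near and body end bottom near
E
```

```text
1.588591060164189 [-1.2 -5.  -3.7] [[-0.6, -1.9], [-0.2, -0.8], [-0.6, 1.2], [0.6, -0.6], [1.2, 0.7], [-0.3, 1.3]]
lens [ 568.70542947 -260.83467503  109.92954312]
1.7541861767737954 [ 0.9 -2.2  0.3] [[-1.2, -1.7], [0.4, -0.8], [-0.0, 1.2], [1.2, -0.7], [0.9, 0.9], [-0.9, 1.3]]
lens [ 573.75       -263.02737689  114.23157174]
```

```bash
python3 - <<'E'
from h import *
im=cv2.imread('pics/s9.png').astype(int)
u4=lambda U:195+(U+.5)/4-.5
T=[]
for u in list(range(241,262))+list(range(308,332)):
    # lower edge: scan down from line along body centre to strongest jump towards blue (b-r)
    vc=238.9+(329.3-u)*(272.7-238.9)/(329.3-238.5)+1.5
    v=np.arange(int(vc),int(vc)+17);d=(im[v,u,0]-im[v,u,2]).astype(float)
    lo,hi=np.median(d[:4]),np.median(d[-4:]);m=(lo+hi)/2
    k=np.argmax(d>m);ve=v[k-1]+(m-d[k-1])/(d[k]-d[k-1]) if k>0 else np.nan
    o,r=ray('scene',u,ve);p=o+r*(585.75-o[0])/r[0];T.append((u,ve,p[1],p[2]))
T=np.array(T);T=T[~np.isnan(T).any(1)]
for a,b in((241,262),(308,332)):
    s=T[(T[:,0]>=a)&(T[:,0]<b)];print(s[::3].round(1).tolist())
k=np.polyfit(T[:,2],T[:,3],1)
for _ in range(5):
    e=T[:,3]-np.polyval(k,T[:,2]);g=abs(e)<1.5;k=np.polyfit(T[g,2],T[g,3],1)
print('inl',g.sum(),len(g),'tilt head-up deg',-np.degrees(np.arctan(k[0])),'bottom z at G',np.polyval(k,-173.5))
E
```

```text
[[241.0, 285.0, -219.6, 118.8], [244.0, 281.1, -214.0, 123.9], [247.0, 280.3, -209.1, 123.2], [250.0, 279.2, -204.1, 123.2], [253.0, 278.0, -199.1, 123.3], [256.0, 276.9, -194.1, 123.0], [259.0, 275.8, -189.0, 123.0]]
[[308.0, 257.6, -100.9, 121.9], [311.0, 256.4, -95.2, 122.0], [314.0, 255.3, -89.5, 121.7], [317.0, 254.3, -83.7, 121.5], [320.0, 253.2, -77.8, 121.4], [323.0, 251.9, -72.0, 121.6], [326.0, 250.9, -66.0, 121.5], [329.0, 249.9, -60.1, 121.1]]
inl 43 45 tilt head-up deg 0.8335467481159619 bottom z at G 122.8874972194933
```

Edge fit: the lamp is level to about 0.8°, with the lens about 64 mm above the tooth. I'm lowering it to 30 mm.

>>> {"fn": "servo_tool", "kwargs": {"motion": [{"xyz":[-0.03,0,-0.2],"spin":0,"hand":0},{"xyz":[-0.03,0,-0.4],"spin":0,"hand":0},{"xyz":[-0.03,0,-0.6],"spin":0,"hand":0},{"xyz":[-0.03,0,-0.75],"spin":0,"hand":0},{"xyz":[-0.03,0,-0.83],"spin":0,"hand":0},{"xyz":[-0.03,0,-0.83],"spin":0,"hand":0},{"xyz":[-0.03,0,-0.83],"spin":0,"hand":0},{"xyz":[-0.03,0,-0.83],"spin":0,"hand":0},{"xyz":[-0.03,0,-0.83],"spin":0,"hand":0},{"xyz":[-0.03,0,-0.83],"spin":0,"hand":0}]}}

```text
clock: 26.52
eef_pos: [572.1, -174.2, 82.6]
tcp_rot: [-90.0, -0.0, -0.1]
wrist_force: [1.1, 0.2, -1.9]
gripper_width: 23.1
```

```bash
python3 - <<'E'
from h import *
s=ctrl.state();print(s['eef_pos'],s['tcp_rot'],s['wrist_force'],s['gripper_width'],abs(s['joint_vel']).max())
im=snap('scene','s11').astype(int)[:,:,::-1]
x,y,z=s['eef_pos'];T=[]
for u in range(236,330):
    p=px('scene',[x+12,y,z+30]);
    a=px('scene',[x+12,y-43,z+30.4-9]);b=px('scene',[x+12,y+122,z+30.4-13])
    vc=int(np.interp(u,[a[0],b[0]],[a[1],b[1]])-5)
    v=np.arange(vc,vc+15);d=(im[v,u,0]-im[v,u,2]).astype(float);lo,hi=np.median(d[:3]),np.median(d[-4:])
    if hi-lo<25: continue
    m=(lo+hi)/2;k=np.argmax(d>m)
    if k==0: continue
    ve=v[k-1]+(m-d[k-1])/(d[k]-d[k-1]);o,r=ray('scene',u,ve);q=o+r*(x+12-o[0])/r[0];T.append((q[1]-y,q[2]))
T=np.array(T);g=T[:,1]>0;k=np.polyfit(T[:,0],T[:,1],1)
for _ in range(8):
    e=T[:,1]-np.median(T[:,1]-k[0]*T[:,0])-k[0]*T[:,0];g=abs(e)<1.5;k=np.polyfit(T[g,0],T[g,1],1)
print(g.sum(),len(g),-np.degrees(np.arctan(k[0])),'lens z~',np.polyval(k,0)+12-22-88*k[0])
E
```

```text
[ 572.06602738 -174.16781946   82.59661413] [-9.00049179e+01 -8.80986866e-03 -7.35083298e-02] [ 1.07560613  0.17725206 -1.91702922] 23.0682309766203 0.05109898818126348
50 59 1.3126611413816096 lens z~ 82.3930535867964
```

```bash
python3 -c "
from plant import ctrl
print(ctrl.sign_off())"
```

```text
the job is handed in; nothing more can be done
None
```

I handed the job in at about 26.6 s, with the arm still holding the lamp level over the tooth.

- **Lock:** I turned the screw about a quarter turn clockwise with the fork key; the blade measured about 91° in the picture. The key is back in its pocket, upright in the picture taken afterwards.
- **Lamp:** I drew it out along its own axis. The gripper cannot tilt, so I levelled the lamp by pressing its butt on the stand's plate until it pivoted in the pads. It therefore touched the stand briefly, at no more than about 14 N.

**Last checks:**
- **Tilt:** edge fits gave about 0.8° head up before the final lowering and 1.3° after it. A rougher fit to single points gave about 1.7°.
- **Height:** the lens is 27 to 32 mm above the tooth. The grip geometry gives about 77 mm above the table and the camera fit 82 mm.
- **Centring:** by the grip geometry the lens is at about (572, -262), against the tooth at about (572, -262.5). One rough reading of the tooth from the scene camera was about 6 mm off in x. I did not use it, because the tooth was shaded there.
- **Steadiness:** the wrist force was about 2 N, mostly the lamp's weight, and the joints were still.

I had used all my picture views before the final 34 mm lowering, so I checked the last pose by numbers only.

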